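# Open the casting mould

### The job

Open the casting mould so that the coaster inside can be taken out later: undo both captive thumbscrews by turning each counter-clockwise (seen from above) until it comes up against its stop, then lift the cover plate off by its handle without forcing it. Lay the cover down gently, handle up, centred and square across the two rails of the wooden drying rack, and let go; leave the cup, the jar and the small bottle where they stand.

Things in the scene. Friction and masses are not known exactly. Their poses are not given: they have to be found in the camera images.
- mould: White plastic casting mould fixed to the bench, a box 230 (its x) by 130 (its y) by 66 mm high. Origin at the centre of its underside, z up. The cover sits on its deck, 60 mm above its origin, inside a rim that stands 6 mm above the deck with 2 mm clearance all round.
- cover: Loose aluminium plate, 210 (its x) by 110 (y) by 8 mm, 0.6 kg in all, seated on the mould, axes alike. Origin: centre of its underside, z up. It carries a bar handle and two captive thumbscrews. Under it each screw has a foot reaching 16 mm below the plate and up to 17 mm sideways, locked under the deck until its screw is back at its stop (within 0.15 rad); then the cover lifts straight up.
- handle (a point): Centre of the handle bar: 84 mm long (along the cover's x), 14 mm wide (y), 16 mm high, its centre 40 mm above the cover's underside, clear space 24 mm high under it between two posts 34 mm either side.
- screw_a_top (a point): On the axis, 1 mm above the knob, of the screw 75 mm from the middle at the cover's -x end; axes are the cover's. Black round ribbed knob, 48 mm across, 12 to 42 mm above the cover's underside. Friction 0.12 Nm, stays where left. Undo: counter-clockwise from above by a hidden amount, 1.6 to 2.4 rad, different each time (more than one grasp), to a hard stop felt as a sharp rise of moment.
- screw_b_top (a point): The same for the equal thumbscrew at the cover's +x end; its own hidden amount of turning.
- rack: Fixed wooden rack: board 240 (its x) by 130 by 12 mm with two rails along x, each 230 mm long, 12 mm thick, centre lines 39 mm either side of the middle, tops 50 mm above the bench. Origin: centre of its underside, z up. The cover is to lie on the rail tops, its x along the rails (either way round), screw feet hanging between the rails.
- mixing_cup: Bystander: white plastic mixing cup, 72 mm in diameter, 75 mm high, origin at the centre of its underside. Leave alone.
- flake_jar: Bystander: copper-coloured jar with a white cap, 60 mm in diameter, 85 mm high, origin at the centre of its underside. Leave alone.
- pigment: Bystander: small black bottle, 40 mm in diameter, 85 mm high, origin at the centre of its underside. Leave alone.

How it is judged:
By the outcome, as a careful person would: the job done as asked, in the order asked, and still so for the second after the job is handed in, with the robot touching nothing.
It also fails if it takes over 72 s, if anything falls off the work surface, if the arm or the gripper's body presses on something with over 40 N, if the wrist force passes 120 N, or if a joint passes its speed limit or range.

### The arm

A 7-joint arm with a two-finger parallel gripper is mounted at the origin on the work surface. World frame = base frame: x ahead of the robot, y to its left, z up, the work surface at z = 0. Lengths are in m, angles in rad, forces in N, time in s.
With the tool pointing down it reaches from about 0.425 to 0.925 m from the base axis. Payload 6.8 kg.
Tool frame: the origin (TCP) lies between the finger pads; the fingertips stand 17 mm ahead of it and the grasp point (between the pads) lies 2 mm behind it; x points along the fingers, y is the direction in which the jaws open and shut, and the axes are right-handed (so a half turn about x gives the same grasp; the last joint's range is limited). The gripper opens to 85 mm and grips with 20 to 120 N. Pads are 22 mm wide; open, the fingers measure 114 mm over their backs; the gripper's body (76 mm by 85 mm) begins 54 mm behind the grasp point. The pads swing forward as they close: fully open they stand 13 mm farther back than shut.
Start: joints at [1.142, 0.477, 0.022, 1.555, -0.011, 1.109, -0.083], TCP at [0.213, -0.641, 0.248] pointing down, gripper open.
Joint ranges: [-2.96, 2.96], [-0.34, 2.1], [-1.41, 1.46], [0.24, 2.44], [-1.37, 4.51], [0.17, 1.92], [-2.96, 2.96]. Speed limits (rad/s): [2.39, 2.39, 3.14, 3.14, 3.14, 3.14, 3.14].

### API

Orientations are given as a rotation vector (axis times angle).
In Python, from bench import r gives the robot as it stands. The module is installed in compiled form; this text tells all that it offers.
- The arm moves only by the tool apply_moves, never from a script. Its argument "increments" is text: rows parted by semicolons, each of 7 numbers parted by spaces: the finger opening in mm, from 0 to 85.4, then the shift along the tool's x, y, z normalised to -1 to 1, where 1 is 100 cm, then the turn, a rotation vector about the tool's x, y, z normalised to -1 to 1, where 1 is 0.12 rad. In form: gripper x y z wx wy wz; .... A call has exactly 8 rows; each row shifts and turns the commanded pose from where the row before left it, along the tool's axes as they then stand; what a row does not reach is not made up. A row lasts 1/10 s, in which the tool goes at most 50 mm and 8.59 degrees, less where a joint would pass 70% of its speed; a pose out of reach is approached as far as the arm can. A call with a number of a shift or a turn outside -1 to 1 is refused whole. A call with a gripper value outside its range is refused whole. The fingers move at their own pace and stop on an object; "squeeze" is the grip in N (left out, the last holds). Time passes only in rows, so rows that do not move let the fingers close, or fill a call up. It gives the time, the measured TCP pose, the force and the opening at its end, in the units of the state.
- r.get_obs(): the state, without advancing time (a new reading comes with each control period).
- r.grab_frame(name): name is "side" or "top" or "wrist"; returns a dict with "color" (400x640x3 uint8, blue, green, red), "fx", "fy", "cx", "cy" (pixels), "origin" and "orientation" of the camera in the world. Camera axes: x right, y up, looking along -z (the intrinsics and any distortion apply to the point x, -y, -z); pixel columns grow to the right and rows downward; lengths in m; the calibration is good to about 2 mm. A picture is of the moment at which its call begins. There is no depth.
- r.hand_in(): hands the job in, once; it reports no verdict.
The state is a dict: "clock": time; "joints": joint angles; "qvel": joint speeds; "tau": joint torques, N m; "tcp_pos": TCP position; "orientation": TCP orientation; "contact_force": force on the tool from outside, world axes, zero at the start; "moment": the same for the moment, N m; "grip_width": finger opening in m.
Only numpy, scipy, OpenCV 4.12 (cv2) and the standard library are available. Lean on these libraries where they do the work, as an engineer would, in place of code of your own. Each camera call takes 0.05 s, during which the arm holds its last target. There are 200 camera calls.

## Working session

There is one attempt and no reset: what is moved stays moved. The work goes in short steps, Python scripts to look and compute and a tool call to move; the robot and the scene stay as the last step left them, time stands still between calls to the robot, and variables do not carry over. Pictures are saved under pics/ and viewed, about 8 in all and at most 12, crops included, and the job is handed in when it is done.

Besides the shell and the picture viewer there is one more tool, called after ">>>" in YAML: its name, and indented under it one key for each argument. apply_moves: Moves the arm, as the interface text tells. Scaled input: -1 to 1 covers 100 cm each way for a shift and 0.12 rad each way for a turn. Its arguments: {"type":"object","properties":{"increments":{"type":"string"},"squeeze":{"type":"number"}},"required":["increments"]}

```bash
mkdir -p pics; python3 - <<'E'
from bench import r
import cv2,json
o=r.get_obs()
print({k:(v if not hasattr(v,'tolist') else [round(x,3) for x in v.tolist()]) for k,v in o.items()})
for n in ("side","top"):
    f=r.grab_frame(n); cv2.imwrite(f"pics/{n}0.png",f["color"])
    print(n,{k:f[k] for k in f if k!="color"})
E
```

```text
{'clock': 0.0, 'joints': [1.142, 0.478, 0.022, 1.556, -0.011, 1.109, -0.083], 'qvel': [0.001, 0.001, 0.0, 0.001, -0.002, 0.0, 0.0], 'tau': [0.0, -59.645, 1.608, -28.119, 0.012, 0.009, 0.0], 'tcp_pos': [0.213, -0.64, 0.247], 'orientation': [2.048, 0.333, -2.049], 'contact_force': [-0.062, -0.64, 0.351], 'moment': [-0.021, -0.02, 0.016], 'grip_width': 0.08554333331136606}
side {'fx': 418.9786138334401, 'fy': 418.9786138334401, 'cx': 319.7401298593554, 'cy': 196.49764068956216, 'origin': array([0.27076673, 0.79325335, 0.86482285]), 'orientation': array([ 0.26721749, -1.03851775, -2.50154465])}
top {'fx': 445.24011451567276, 'fy': 445.24011451567276, 'cx': 324.69923713476066, 'cy': 206.53999906801852, 'origin': array([0.43424606, 0.0917217 , 1.10261274]), 'orientation': array([ 0.14639538, -0.10033064, -1.56805944])}
```

View pics/top0.png

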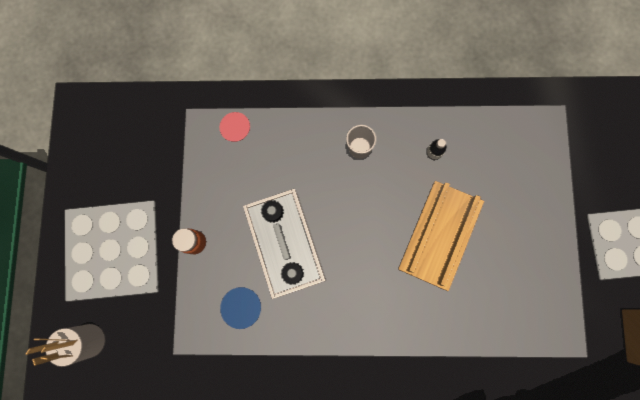

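View pics/side0.png

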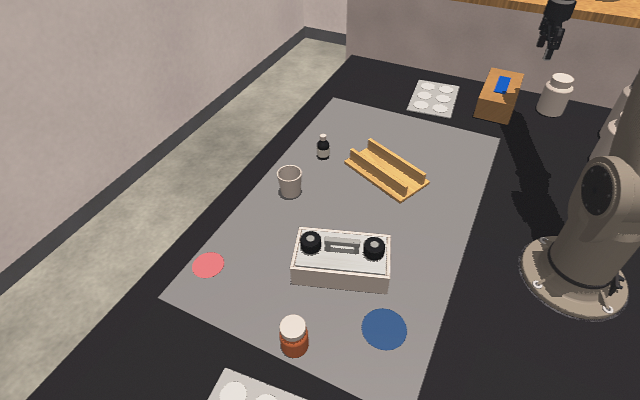

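The top view shows the mould at about (284,243) with knobs at (272,210) and (292,273), the rack at about (441,236), the cup at (361,142), the bottle at (437,149) and the jar at (190,240). The side view agrees. Next I turn these pixels into positions.

```bash
cat > h.py <<'E'
import numpy as np, cv2
from scipy.spatial.transform import Rotation as R
from bench import r
def grab(n,name=None):
    f=r.grab_frame(n)
    if name: cv2.imwrite(f"pics/{name}.png",f["color"])
    return f
def plane(f,uv,z):
    uv=np.atleast_2d(np.asarray(uv,float))
    d=np.c_[(uv[:,0]-f["cx"])/f["fx"],-(uv[:,1]-f["cy"])/f["fy"],-np.ones(len(uv))]
    d=R.from_rotvec(f["orientation"]).apply(d); o=f["origin"]
    return o+d*((z-o[2])/d[:,2])[:,None]
def project(f,P):
    p=R.from_rotvec(f["orientation"]).inv().apply(np.atleast_2d(P)-f["origin"])
    return np.c_[f["cx"]-f["fx"]*p[:,0]/p[:,2],f["cy"]+f["fy"]*p[:,1]/p[:,2]]
def comps(mask,amin,box=None):
    out=[]
    if box: m=np.zeros_like(mask); x0,y0,x1,y1=box; m[y0:y1,x0:x1]=mask[y0:y1,x0:x1]; mask=m
    for c in cv2.findContours(mask,cv2.RETR_EXTERNAL,cv2.CHAIN_APPROX_NONE)[0]:
        if cv2.contourArea(c)>amin: out.append(c)
    return out
def state():
    o=r.get_obs(); T=R.from_rotvec(o["orientation"]).as_matrix()
    print("t",round(o["clock"],2),"p",np.round(o["tcp_pos"],4),"x",np.round(T[:,0],3),"y",np.round(T[:,1],3),"F",np.round(o["contact_force"],1),"M",np.round(o["moment"],2),"w",round(o["grip_width"],4),"q",np.round(o["joints"],2))
    return o,T
E
python3 - <<'E'
from h import *
f=grab("top"); im=f["color"]; hsv=cv2.cvtColor(im,cv2.COLOR_BGR2HSV)
state()
# knobs
for c in comps((im.max(2)<60).astype('uint8')*255,150,(245,190,325,298)):
    (u,v),rad=cv2.minEnclosingCircle(c); print("knob",u,v,rad,plane(f,(u,v),.09)[0])
for c in comps((im.min(2)>150).astype('uint8')*255,1000,(235,180,335,305)):
    b=cv2.boxPoints(cv2.minAreaRect(c)); P=plane(f,b,.066)[:,:2]; print("mould",P.mean(0),np.linalg.norm(P-np.roll(P,1,0),axis=1),np.degrees(np.arctan2(*(P-np.roll(P,1,0)).T[::-1])))
for c in comps(cv2.inRange(hsv,(8,80,60),(28,255,255)),800,(380,170,500,300)):
    b=cv2.boxPoints(cv2.minAreaRect(c)); P=plane(f,b,.03)[:,:2]; print("rack",b.tolist(),P.mean(0),np.linalg.norm(P-np.roll(P,1,0),axis=1),np.degrees(np.arctan2(*(P-np.roll(P,1,0)).T[::-1])))
for n,uv,z in (("cup",(361,142),.06),("bottle",(440,145),.08),("jar",(184,240),.085)): print(n,plane(f,uv,z)[0])
E
```

```text
t 0.15 p [ 0.2127 -0.6401  0.2475] x [-0.001  0.001 -1.   ] y [ 0.315 -0.949 -0.001] F [-1.1  1.1  0.3] M [-0.   -0.01  0.05] w 0.0855 q [ 1.14  0.48  0.02  1.56 -0.01  1.11 -0.08]
knob 292.0 272.79998779296875 10.499616622924805 [0.44362339 0.1951724  0.09      ]
knob 272.26470947265625 210.75489807128906 10.646500587463379 [0.58523235 0.24267275 0.09      ]
mould [0.51359196 0.22060017] [0.22827481 0.13189013 0.22882562 0.12741769] [  19.88566711  -71.43942943 -161.23786418  108.28607449]
rack [[397.07989501953125, 270.09173583984375], [435.124267578125, 177.69822692871094], [486.174560546875, 198.71893310546875], [448.13018798828125, 291.1124267578125]] [ 0.53743142 -0.15762413] [0.12796225 0.24449127 0.13178378 0.2419657 ] [  67.58222372  -23.64701549 -113.56488337  155.44109194]
cup [0.75740109 0.03476127 0.06      ]
bottle [ 0.74243448 -0.15012136  0.08      ]
jar [0.51830787 0.44668067 0.085     ]
```

>>> apply_moves:
  increments: "85 0 -0.022 -0.044 0 0 0;85 0 -0.022 -0.044 0 0 0;85 0 -0.022 -0.044 0 0 0;85 0 -0.022 -0.044 0 0 0;85 0 -0.022 -0.044 0 0 0;85 0 -0.022 -0.044 0 0 0;85 0 -0.022 -0.044 0 0 0;85 0 -0.022 -0.044 0 0 0"

```text
clock: 0.95
tcp_pos: [0.4924, -0.3609, 0.2482]
orientation: [2.048, 0.331, -2.048]
contact_force: [0.5, -0.3, 0.2]
grip_width: 0.085
```

>>> apply_moves:
  increments: "85 0 -0.0465 -0.0155 0 0 0;85 0 -0.0465 -0.0155 0 0 0;85 0 -0.0465 -0.0155 0 0 0;85 0 -0.0465 -0.0155 0 0 0;85 0 -0.0465 -0.0155 0 0 0;85 0 -0.0465 -0.0155 0 0 0;85 0 -0.0465 -0.0155 0 0 0;85 0 -0.0465 -0.0155 0 0 0"

```text
clock: 1.75
tcp_pos: [0.4913, 0.0313, 0.2484]
orientation: [2.048, 0.331, -2.048]
contact_force: [0.7, 0.4, 0.5]
grip_width: 0.085
```

```bash
cat >> h.py <<'E'
def go(target,yaw=None,T=None,p=None):
    "tool-axis shift (m) to a world point; turn about tool x to bring tool y to a yaw (deg); new tool y after turn"
    o=r.get_obs(); T=R.from_rotvec(o["orientation"]).as_matrix()
    print("shift",np.round(T.T@(np.array(target)-o["tcp_pos"]),4),"yaw",round(float(np.degrees(np.arctan2(T[1,1],T[0,1]))),2), "turn units",None if yaw is None else np.round(-np.radians(yaw-np.degrees(np.arctan2(T[1,1],T[0,1])))/.12,2))
E
python3 - <<'E'
from h import *
state(); go((.4436,.195,.25),-113)
f=grab("wrist","wrist0"); print(f["origin"],f["orientation"],f["fx"])
E
```

```text
t 1.75 p [0.4913 0.0313 0.2484] x [ 0. -0. -1.] y [ 0.315 -0.949  0.   ] F [0.7 0.4 0.5] M [ 0.04 -0.04 -0.  ] w 0.085 q [ 0.11  0.2  -0.34  1.96  0.08  0.99 -1.52]
shift [-0.0017 -0.1704 -0.0063] yaw -71.64 turn units 6.02
[0.56391565 0.05516715 0.37433936] [-0.26381091  0.19137212 -1.24074504] 350.9261424431057
```

View pics/wrist0.png

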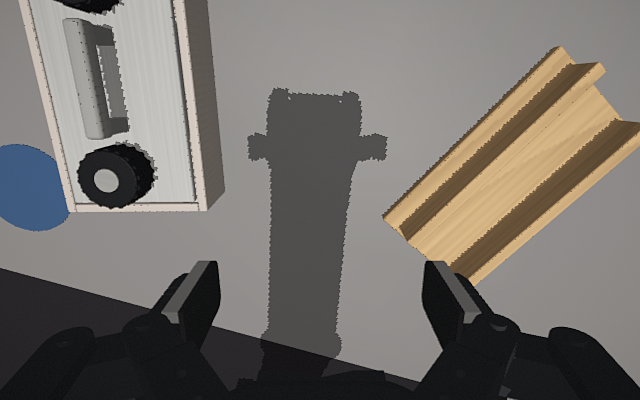

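The wrist view shows the near knob at about (107,180), the handle bar at (88,75), and the rack on the right. I move above the near knob and turn the gripper.

>>> apply_moves:
  increments: "85 0 -0.0425 -0.0015 0 0 0;85 0 -0.0425 -0.0015 0 0 0;85 0 -0.0425 -0.0015 0 0 0;85 0 -0.0425 -0.0015 0 0 0;85 0 0 0 1 0 0;85 0 0 0 1 0 0;85 0 0 0 1 0 0;85 0 0 0 1 0 0"

```text
clock: 2.6
tcp_pos: [0.4438, 0.1925, 0.2481]
orientation: [-2.136, 0.176, 2.136]
contact_force: [0.6, -0.0, -0.1]
grip_width: 0.0851
```

```bash
python3 - <<'E'
from h import *
state()
f=grab("wrist","wrist1"); im=f["color"]
print("expected px",project(f,[(.4436,.195,.102),(.5852,.2427,.102)]))
E
```

```text
t 2.6 p [0.4438 0.1925 0.2481] x [-0. -0. -1.] y [-0.163 -0.987  0.   ] F [ 0.6 -0.  -0.1] M [-0.05 -0.   -0.04] w 0.0851 q [-0.18  0.19 -0.4   1.98  0.09  0.99 -2.36]
expected px [[317.48933322 186.95599398]
 [215.42758435   3.63893535]]
```

View pics/wrist1.png

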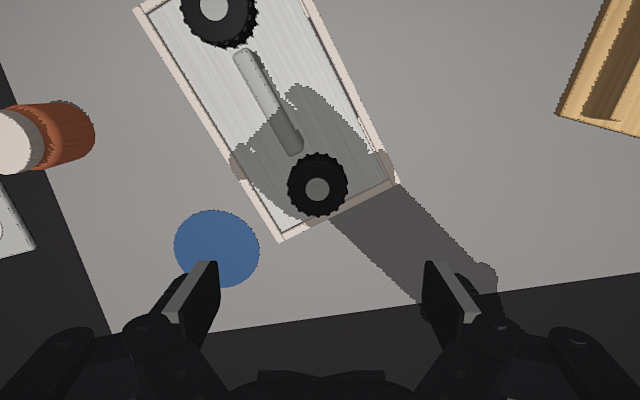

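Knob discs are at (317,189) and (214,7), within 3 px of what I predicted. I descend now.

>>> apply_moves:
  increments: "85 0 -0.0025 0 1 0 0;85 0 0 0 1 0 0;85 0.04 0 0 0 0 0;85 0.04 0 0 0 0 0;85 0.04 0 0 0 0 0;85 0.025 0 0 0 0 0;85 0.01 0 0 0 0 0;85 0 0 0 0 0 0"

```text
clock: 3.45
tcp_pos: [0.4437, 0.1948, 0.0924]
orientation: [-2.001, 0.405, 2.006]
contact_force: [-0.1, 0.4, -0.4]
grip_width: 0.0848
```

```bash
python3 - <<'E'
from h import *
state()
f=grab("side"); im=f["color"]; cv2.imwrite("pics/side1.png",cv2.resize(im[190:310,260:430],None,fx=4,fy=4))
E
```

```text
t 3.45 p [0.4437 0.1948 0.0924] x [-0.002 -0.001 -1.   ] y [-0.387 -0.922  0.002] F [-0.1  0.4 -0.4] M [ 0.   -0.05  0.07] w 0.0848 q [-0.27  0.41 -0.33  2.11  0.21  0.65 -2.71]
```

View pics/side1.png

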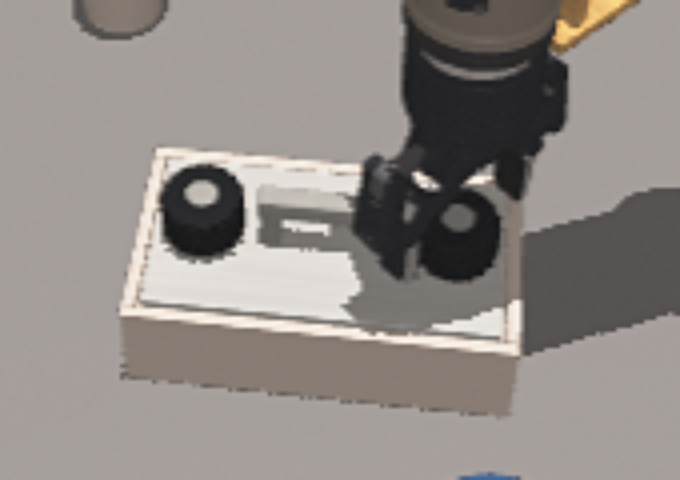

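The fingers straddle the near knob, with the tips below its top. I close the gripper.

>>> apply_moves:
  increments: "44 0 0 0 0 0 0;44 0 0 0 0 0 0;44 0 0 0 0 0 0;44 0 0 0 0 0 0;44 0 0 0 0 0 0;44 0 0 0 0 0 0;44 0 0 0 0 0 0;44 0 0 0 0 0 0"
  squeeze: 40

```text
clock: 4.3
tcp_pos: [0.445, 0.1954, 0.0947]
orientation: [-2.004, 0.404, 2.0]
contact_force: [-2.2, -1.7, 7.4]
grip_width: 0.0469
```

```bash
python3 -c "
from h import *
state()"
```

```text
t 4.3 p [0.445  0.1954 0.0947] x [ 0.002  0.    -1.   ] y [-0.389 -0.921 -0.001] F [-2.2 -1.7  7.4] M [-0.22  0.38  0.04] w 0.0469 q [-0.27  0.41 -0.33  2.11  0.21  0.65 -2.71]
```

>>> apply_moves:
  increments: "44 -0.002 0 0 -1 0 0;44 0 0 0 -1 0 0;44 0 0 0 -1 0 0;44 0 0 0 -1 0 0;44 0 0 0 -1 0 0;44 0 0 0 -1 0 0;44 0 0 0 -1 0 0;44 0 0 0 0 0 0"

```text
clock: 5.1
tcp_pos: [0.4444, 0.1953, 0.0955]
orientation: [1.977, 0.444, -1.976]
contact_force: [-0.0, 1.2, -3.6]
grip_width: 0.0469
```

```bash
python3 -c "
from h import *
state();go((0,0,0),-33)"
```

```text
t 5.1 p [0.4444 0.1953 0.0955] x [ 0.     0.001 -1.   ] y [ 0.427 -0.904 -0.   ] F [-0.   1.2 -3.6] M [0.32 0.07 0.23] w 0.0469 q [-0.1   0.44 -0.53  2.1   0.34  0.69 -1.99]
shift [ 0.0952 -0.0134  0.4853] yaw -64.69 turn units -4.61
```

>>> apply_moves:
  increments: "44 0.001 0 0 -1 0 0;44 0 0 0 -1 0 0;44 0 0 0 -1 0 0;44 0 0 0 -1 0 0;44 0 0 0 -0.8 0 0;44 0 0 0 0 0 0;44 0 0 0 0 0 0;44 0 0 0 0 0 0"

```text
clock: 5.9
tcp_pos: [0.4437, 0.1959, 0.0947]
orientation: [1.607, 0.892, -1.607]
contact_force: [-5.4, 2.8, 6.4]
grip_width: 0.0467
```

```bash
python3 -c "
from h import *
state();go((0,0,0),-33); grab('top','top_a1')"
```

```text
t 5.9 p [0.4437 0.1959 0.0947] x [-0.  0. -1.] y [ 0.849 -0.529 -0.   ] F [-5.4  2.8  6.4] M [0.59 1.27 0.02] w 0.0467 q [ 0.    0.47 -0.66  2.09  0.44  0.72 -1.5 ]
shift [ 0.0948 -0.2729  0.401 ] yaw -31.93 turn units 0.15
```

>>> apply_moves:
  increments: "85 0 0 0 0 0 0;85 0 0 0 0 0 0;85 0 0 0 0 0 0;85 0 0 0 0 0 0;85 0 0 0 1 0 0;85 0 0 0 1 0 0;85 0 0 0 1 0 0;85 0 0 0 1 0 0"

```text
clock: 6.75
tcp_pos: [0.4445, 0.1951, 0.0943]
orientation: [1.922, 0.523, -1.922]
contact_force: [-0.8, 0.5, -0.2]
grip_width: 0.085
```

>>> apply_moves:
  increments: "85 0 0 0 1 0 0;85 0 0 0 1 0 0;85 0 0 0 1 0 0;85 0 0 0 1 0 0;85 0 0 0 1 0 0;85 0 0 0 1 0 0;85 0 0 0 1 0 0;85 0 0 0 0.8 0 0"

```text
clock: 7.55
tcp_pos: [0.4444, 0.1952, 0.0943]
orientation: [-1.999, 0.41, 1.999]
contact_force: [0.4, -0.1, 0.8]
grip_width: 0.0852
```

>>> apply_moves:
  increments: "44 0 0 0 0 0 0;44 0 0 0 0 0 0;44 0 0 0 0 0 0;44 0 0 0 0 0 0;44 0 0 0 0 0 0;44 0 0 0 0 0 0;44 0 0 0 0 0 0;44 0 0 0 0 0 0"

```text
clock: 8.35
tcp_pos: [0.4441, 0.1949, 0.0945]
orientation: [-2.003, 0.405, 2.003]
contact_force: [-3.1, -1.5, 4.6]
grip_width: 0.0468
```

```bash
python3 -c "
from h import *
state();go((.4437,.1955,.094),-33)"
```

```text
t 8.35 p [0.4441 0.1949 0.0945] x [-0.    -0.001 -1.   ] y [-0.388 -0.922  0.001] F [-3.1 -1.5  4.6] M [-0.4   0.43  0.08] w 0.0468 q [-0.27  0.41 -0.33  2.11  0.21  0.65 -2.71]
shift [ 0.0005 -0.0004  0.0006] yaw -112.81 turn units -11.61
```

>>> apply_moves:
  increments: "44 0 0 0 -0.5 0 0;44 0 0 0 -0.5 0 0;44 0 0 0 -0.3 0 0;44 0 0 0 -0.3 0 0;44 0 0 0 -0.2 0 0;44 0 0 0 -0.2 0 0;44 0 0 0 -0.2 0 0;44 0 0 0 -0.2 0 0"

```text
clock: 9.15
tcp_pos: [0.4442, 0.1952, 0.0945]
orientation: [-2.165, 0.119, 2.165]
contact_force: [-1.9, -0.4, 4.7]
grip_width: 0.0469
```

```bash
python3 -c "
from h import *
state();go((.4437,.1955,.094),-33)"
```

```text
t 9.15 p [0.4442 0.1952 0.0945] x [-0. -0. -1.] y [-0.11  -0.994  0.   ] F [-1.9 -0.4  4.7] M [-0.2   0.48 -0.08] w 0.0469 q [-0.21  0.42 -0.4   2.11  0.26  0.66 -2.46]
shift [ 0.0005 -0.0002  0.0005] yaw -96.3 turn units -9.21
```

Friction only so far (-0.08). I continue.

>>> apply_moves:
  increments: "44 0 0 0 -0.25 0 0;44 0 0 0 -0.25 0 0;44 0 0 0 -0.25 0 0;44 0 0 0 -0.25 0 0;44 0 0 0 -0.25 0 0;44 0 0 0 -0.25 0 0;44 0 0 0 -0.25 0 0;44 0 0 0 -0.25 0 0"

```text
clock: 9.95
tcp_pos: [0.4444, 0.1948, 0.0945]
orientation: [2.155, 0.137, -2.156]
contact_force: [-0.2, -2.7, 5.9]
grip_width: 0.0468
```

```bash
python3 -c "
from h import *
state();go((.4437,.1955,.094),-33)"
```

```text
t 9.95 p [0.4444 0.1948 0.0945] x [-0. -0. -1.] y [ 0.127 -0.992  0.   ] F [-0.2 -2.7  5.9] M [-0.71  0.3  -1.45] w 0.0468 q [-0.17  0.43 -0.45  2.1   0.29  0.67 -2.26]
shift [ 0.0005 -0.0008  0.0006] yaw -82.69 turn units -7.23
```

The moment jumped to -1.45 Nm, so the near screw is at its stop after about 1.94 rad. I release it and go to the far knob.

>>> apply_moves:
  increments: "85 0 0 0 0 0 0;85 0 0 0 0 0 0;85 0 0 0 0 0 0;85 0 0 0 0 0 0;85 -0.045 0 0 0 0 0;85 -0.02 -0.0098 -0.0445 0 0 0;85 0 -0.0098 -0.0489 0 0 0;85 0 -0.0098 -0.0489 0 0 0"

```text
clock: 10.75
tcp_pos: [0.5838, 0.2432, 0.1607]
orientation: [2.158, 0.139, -2.152]
contact_force: [-0.5, 0.2, 0.4]
grip_width: 0.0852
```

```bash
python3 -c "
from h import *
state();go((.5857,.2427,.094),-113)
f=grab('wrist','wrist2');print(project(f,(.5857,.2427,.102)))"
```

```text
t 10.75 p [0.5838 0.2432 0.1607] x [ 0.003  0.    -1.   ] y [ 0.128 -0.992 -0.   ] F [-0.5  0.2  0.4] M [-0.03 -0.1  -0.  ] w 0.0852 q [-0.17  0.54 -0.45  1.72  0.28  0.95 -2.16]
shift [ 0.0667  0.0007 -0.0016] yaw -82.63 turn units 4.42
[[321.84032843 225.25295591]]
```

View pics/wrist2.png

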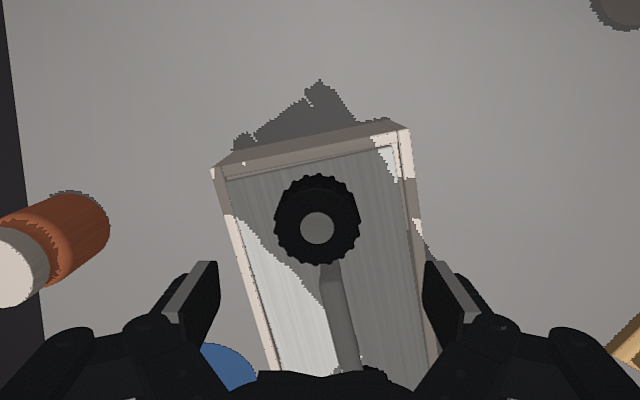

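The far knob's disc is at (317,228), about 2.5 mm from the prediction. I turn and descend.

>>> apply_moves:
  increments: "85 0.02 -0.0007 -0.0012 1 0 0;85 0 0 0 1 0 0;85 0 0 0 1 0 0;85 0 0 0 1 0 0;85 0.02 0 0 0.5 0 0;85 0.02 0 0 0 0 0;85 0.006 0 0 0 0 0;85 0 0 0 0 0 0"

```text
clock: 11.6
tcp_pos: [0.5819, 0.2433, 0.0922]
orientation: [-1.994, 0.417, 1.998]
contact_force: [0.1, -0.7, 0.4]
grip_width: 0.0852
```

>>> apply_moves:
  increments: "44 0 0 0 0 0 0;44 0 0 0 0 0 0;44 0 0 0 0 0 0;44 0 0 0 0 0 0;44 0 0 0 0 0 0;44 0 0 0 0 0 0;44 0 0 0 0 0 0;44 0 0 0 0 0 0"

```text
clock: 12.4
tcp_pos: [0.5838, 0.2443, 0.0948]
orientation: [-1.996, 0.414, 1.992]
contact_force: [-0.1, 0.7, 6.4]
grip_width: 0.0468
```

```bash
python3 -c "
from h import *
state();go((.585,.244,.0945),-33)"
```

```text
t 12.4 p [0.5838 0.2443 0.0948] x [ 0.003  0.002 -1.   ] y [-0.4   -0.917 -0.002] F [-0.1  0.7  6.4] M [ 0.15  0.04 -0.04] w 0.0468 q [-0.28  0.6  -0.3   1.77  0.23  0.81 -2.67]
shift [ 0.0003 -0.0002 -0.0013] yaw -113.56 turn units -11.72
```

>>> apply_moves:
  increments: "44 0 0 0 -1 0 0;44 0 0 0 -1 0 0;44 0 0 0 -1 0 0;44 0 0 0 -1 0 0;44 0 0 0 -1 0 0;44 0 0 0 -1 0 0;44 0 0 0 -1 0 0;44 0 0 0 0 0 0"

```text
clock: 13.2
tcp_pos: [0.5838, 0.244, 0.0948]
orientation: [1.986, 0.436, -1.98]
contact_force: [-1.3, -0.1, 7.3]
grip_width: 0.0467
```

>>> apply_moves:
  increments: "44 0 0 0 -1 0 0;44 0 0 0 -1 0 0;44 0 0 0 -1 0 0;44 0 0 0 -1 0 0;44 0 0 0 -0.6 0 0;44 0 0 0 0 0 0;44 0 0 0 0 0 0;44 0 0 0 0 0 0"

```text
clock: 14.0
tcp_pos: [0.5838, 0.244, 0.0948]
orientation: [1.632, 0.869, -1.627]
contact_force: [0.4, -0.0, 6.6]
grip_width: 0.0467
```

```bash
python3 -c "
from h import *
state();go((.585,.244,.0945),-113)"
```

```text
t 14.0 p [0.5838 0.244  0.0948] x [ 0.003  0.001 -1.   ] y [ 0.831 -0.556  0.002] F [ 0.4 -0.   6.6] M [0.04 0.08 0.16] w 0.0467 q [-0.04  0.66 -0.63  1.75  0.49  0.89 -1.48]
shift [ 0.0003  0.001  -0.0007] yaw -33.81 turn units 11.52
```

Turned 1.39 rad with no stop yet. I regrasp.

>>> apply_moves:
  increments: "85 0 0 0 0 0 0;85 0 0 0 0 0 0;85 0 0 0 0 0 0;85 0 0 0 0 0 0;85 0 0 0 1 0 0;85 0 0 0 1 0 0;85 0 0 0 1 0 0;85 0 0 0 1 0 0"

```text
clock: 14.8
tcp_pos: [0.5826, 0.2435, 0.0931]
orientation: [1.944, 0.492, -1.944]
contact_force: [0.4, -0.1, -0.4]
grip_width: 0.0853
```

>>> apply_moves:
  increments: "85 0 0 0 1 0 0;85 0 0 0 1 0 0;85 0 0 0 1 0 0;85 0 0 0 1 0 0;85 0 0 0 1 0 0;85 0 0 0 1 0 0;85 0 0 0 1 0 0;85 0 0 0 0.5 0 0"

```text
clock: 15.6
tcp_pos: [0.5825, 0.2436, 0.0932]
orientation: [-2.0, 0.409, 2.0]
contact_force: [-1.0, 1.0, -0.2]
grip_width: 0.0852
```

>>> apply_moves:
  increments: "44 0 0 0 0 0 0;44 0 0 0 0 0 0;44 0 0 0 0 0 0;44 0 0 0 0 0 0;44 0 0 0 0 0 0;44 0 0 0 0 0 0;44 0 0 0 0 0 0;44 0 0 0 0 0 0"

```text
clock: 16.4
tcp_pos: [0.5829, 0.2438, 0.0936]
orientation: [-2.002, 0.404, 2.002]
contact_force: [-0.7, 1.1, 4.7]
grip_width: 0.0472
```

>>> apply_moves:
  increments: "44 0 0 0 -0.5 0 0;44 0 0 0 -0.5 0 0;44 0 0 0 -0.3 0 0;44 0 0 0 -0.3 0 0;44 0 0 0 -0.2 0 0;44 0 0 0 -0.2 0 0;44 0 0 0 -0.2 0 0;44 0 0 0 -0.2 0 0"

```text
clock: 17.2
tcp_pos: [0.5828, 0.2435, 0.0936]
orientation: [-2.164, 0.12, 2.164]
contact_force: [-1.3, -0.3, 6.2]
grip_width: 0.0472
```

```bash
python3 -c "
from h import *
state();go((.585,.244,.0945),-33)"
```

```text
t 17.2 p [0.5828 0.2435 0.0936] x [ 0.  0. -1.] y [-0.111 -0.994 -0.   ] F [-1.3 -0.3  6.2] M [-0.01  0.3  -0.14] w 0.0472 q [-0.22  0.61 -0.37  1.76  0.29  0.82 -2.41]
shift [-0.0009 -0.0007 -0.0021] yaw -96.35 turn units -9.21
```

>>> apply_moves:
  increments: "44 0 0 0 -0.25 0 0;44 0 0 0 -0.25 0 0;44 0 0 0 -0.25 0 0;44 0 0 0 -0.25 0 0;44 0 0 0 -0.25 0 0;44 0 0 0 -0.25 0 0;44 0 0 0 -0.25 0 0;44 0 0 0 -0.25 0 0"

```text
clock: 18.0
tcp_pos: [0.5828, 0.2433, 0.0936]
orientation: [2.155, 0.139, -2.154]
contact_force: [-2.1, -0.6, 5.8]
grip_width: 0.0466
```

```bash
python3 -c "
from h import *
state();go((.585,.244,.0945),-33)"
```

```text
t 18.0 p [0.5828 0.2433 0.0936] x [ 0. -0. -1.] y [ 0.129 -0.992  0.   ] F [-2.1 -0.6  5.8] M [-0.09  0.3  -0.11] w 0.0466 q [-0.18  0.62 -0.43  1.76  0.33  0.84 -2.21]
shift [-0.0009 -0.0005 -0.0022] yaw -82.6 turn units -7.21
```

>>> apply_moves:
  increments: "44 0 0 0 -0.25 0 0;44 0 0 0 -0.25 0 0;44 0 0 0 -0.25 0 0;44 0 0 0 -0.25 0 0;44 0 0 0 -0.25 0 0;44 0 0 0 -0.25 0 0;44 0 0 0 -0.25 0 0;44 0 0 0 -0.25 0 0"

```text
clock: 18.8
tcp_pos: [0.5848, 0.2449, 0.0937]
orientation: [2.026, 0.381, -2.016]
contact_force: [6.8, 5.7, -2.0]
grip_width: 0.0467
```

```bash
python3 -c "
from h import *
state();go((.585,.244,.0945),-33)"
```

```text
t 18.8 p [0.5848 0.2449 0.0937] x [ 0.004  0.004 -1.   ] y [ 0.361 -0.932 -0.002] F [ 6.8  5.7 -2. ] M [ 1.42 -1.71 -1.13] w 0.0467 q [-0.14  0.63 -0.49  1.75  0.38  0.84 -2.  ]
shift [-0.0008  0.0009  0.0002] yaw -68.82 turn units -5.21
```

The moment jumped to -1.13 Nm, so the far screw is at its stop after about 2.16 rad. I release it, rise, and move over the handle.

>>> apply_moves:
  increments: "85 0 0 0 0 0 0;85 0 0 0 0 0 0;85 0 0 0 0 0 0;85 0 0 0 0 0 0;85 -0.04 0 0 0 0 0;85 -0.035 0 0 0.35 0 0;85 0 -0.001 0.036 0 0 0;85 0 -0.001 0.036 0 0 0"

```text
clock: 19.6
tcp_pos: [0.5139, 0.2225, 0.1694]
orientation: [2.048, 0.338, -2.042]
contact_force: [-0.6, 0.1, -0.4]
grip_width: 0.0852
```

```bash
python3 -c "
from h import *
state();go((.5142,.2196,.097),-71.2)
f=grab('wrist','wrist3')
c=np.array((.5142,.2196));a=np.radians(18.8);x=np.array((np.cos(a),np.sin(a)))
print(project(f,[(*c,.108),(*(c+.042*x),.108),(*(c-.042*x),.108),(*(c+.075*x),.102)]))"
```

```text
t 19.6 p [0.5139 0.2225 0.1694] x [ 0.002  0.001 -1.   ] y [ 0.321 -0.947 -0.   ] F [-0.6  0.1 -0.4] M [-0.01  0.04 -0.01] w 0.0852 q [-0.09  0.43 -0.55  1.88  0.28  0.9  -2.01]
shift [0.0724 0.0029 0.0008] yaw -71.29 turn units -0.01
[[325.74790369 227.47353113]
 [325.88721786 155.18585071]
 [325.62486392 291.31671445]
 [325.86246014  91.20011001]]
```

View pics/wrist3.png

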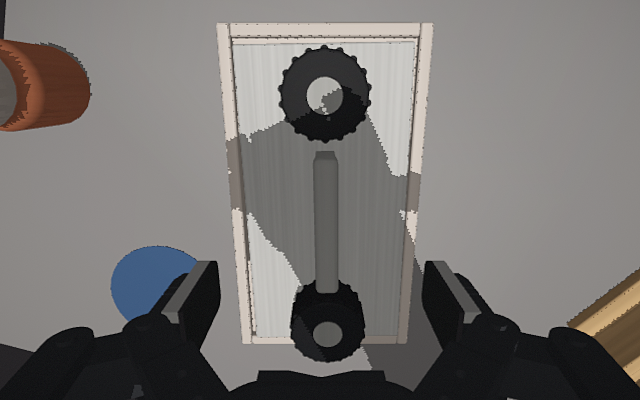

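The handle runs from (326,151) to (326,293), matching the prediction and square to the jaws. I descend and grip it.

>>> apply_moves:
  increments: "85 0.03 0.003 0.001 0 0 0;85 0.03 0 0 0 0 0;85 0.012 0 0 0 0 0;12 0 0 0 0 0 0;12 0 0 0 0 0 0;12 0 0 0 0 0 0;12 0 0 0 0 0 0;12 0 0 0 0 0 0"
  squeeze: 60

```text
clock: 20.45
tcp_pos: [0.5144, 0.2195, 0.0973]
orientation: [2.046, 0.338, -2.043]
contact_force: [-3.9, -4.3, 10.2]
grip_width: 0.0133
```

>>> apply_moves:
  increments: "10 0 0 0 0 0 0;10 0 0 0 0 0 0;10 0 0 0 0 0 0;10 0 0 0 0 0 0;10 0 0 0 0 0 0;10 0 0 0 0 0 0;10 0 0 0 0 0 0;10 0 0 0 0 0 0"

```text
clock: 21.25
tcp_pos: [0.5144, 0.2195, 0.0973]
orientation: [2.046, 0.338, -2.043]
contact_force: [-0.9, -1.9, 5.3]
grip_width: 0.013
```

```bash
python3 -c "
from h import *
state()"
```

```text
t 21.25 p [0.5144 0.2195 0.0973] x [ 0.002  0.    -1.   ] y [ 0.322 -0.947  0.   ] F [-0.9 -1.9  5.3] M [-0.12  0.23  0.28] w 0.013 q [-0.12  0.53 -0.5   1.93  0.36  0.77 -2.07]
```

>>> apply_moves:
  increments: "10 -0.001 0 0 0 0 0;10 -0.001 0 0 0 0 0;10 -0.001 0 0 0 0 0;10 -0.001 0 0 0 0 0;10 -0.001 0 0 0 0 0;10 -0.001 0 0 0 0 0;10 0 0 0 0 0 0;10 0 0 0 0 0 0"

```text
clock: 22.05
tcp_pos: [0.5139, 0.2191, 0.1023]
orientation: [2.044, 0.337, -2.045]
contact_force: [2.1, -0.1, -6.1]
grip_width: 0.0131
```

```bash
python3 -c "
from h import *
state()"
```

```text
t 22.05 p [0.5139 0.2191 0.1023] x [-0. -0. -1.] y [ 0.321 -0.947  0.   ] F [ 2.1 -0.1 -6.1] M [ 0.12 -0.49 -0.05] w 0.0131 q [-0.12  0.52 -0.51  1.93  0.35  0.78 -2.07]
```

It lifts freely: 6.1 N is just the cover's weight. I continue straight up.

>>> apply_moves:
  increments: "10 -0.003 0 0 0 0 0;10 -0.005 0 0 0 0 0;10 -0.01 0 0 0 0 0;10 -0.015 0 0 0 0 0;10 -0.02 0 0 0 0 0;10 -0.02 0 0 0 0 0;10 -0.02 0 0 0 0 0;10 -0.01 0 0 0 0 0"

```text
clock: 22.85
tcp_pos: [0.5146, 0.2199, 0.2083]
orientation: [2.048, 0.338, -2.041]
contact_force: [0.4, 0.1, -6.9]
grip_width: 0.013
```

```bash
python3 - <<'E'
from h import *
state()
f=grab("top"); im=f["color"]; hsv=cv2.cvtColor(im,cv2.COLOR_BGR2HSV)
cv2.imwrite("pics/rack.png",cv2.resize(im[165:310,380:500],None,fx=4,fy=4,interpolation=cv2.INTER_CUBIC))
E
```

```text
t 22.85 p [0.5146 0.2199 0.2083] x [ 0.003  0.001 -1.   ] y [ 0.321 -0.947 -0.   ] F [ 0.4  0.1 -6.9] M [ 0.01 -0.1  -0.01] w 0.013 q [-0.07  0.39 -0.56  1.85  0.25  0.97 -1.98]
```

View pics/rack.png

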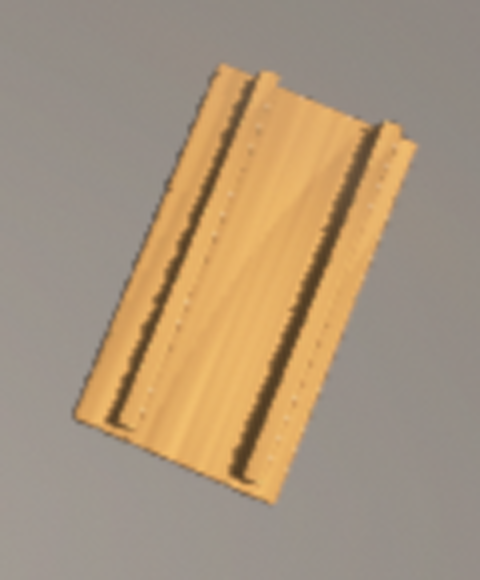

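The crop shows the board corners at about (222,65), (77,417), (275,503) and (417,143), and the rails' left top edges from (258,72) to (132,428) and from (385,122) to (252,482).

```bash
python3 - <<'E'
from h import *
f=grab("top"); q=lambda a,z: plane(f,np.array(a)/4+np.array((380-.4,165-.4)),z)[:,:2]
b=q([(222,65),(77,417),(275,503),(417,143)],.012)
ang=lambda v: np.degrees(np.arctan2(v[1],v[0]))
print("board",b.mean(0),ang(b[0]-b[1]),ang(b[3]-b[2]),ang(b[0]-b[3])-90,[np.linalg.norm(b[i]-b[i-1]) for i in range(4)])
l=q([(258,72),(132,428)],.05); m=q([(385,122),(252,482)],.05)
print("rails",ang(l[0]-l[1]),ang(m[0]-m[1]),np.linalg.norm(l[0]-l[1]),np.linalg.norm(m[0]-m[1]))
a=np.radians((ang(l[0]-l[1])+ang(m[0]-m[1]))/2); n=np.array((-np.sin(a),np.cos(a)))
print("spacing",(l.mean(0)-m.mean(0))@n,"centre",(l.mean(0)+m.mean(0))/2-.006*n)
E
```

```text
board [ 0.53733857 -0.16147931] -23.674522433621416 -23.724960235627478 -22.9260482526106 [np.float64(0.1273545945820339), np.float64(0.23665118259755188), np.float64(0.12713447117696441), np.float64(0.23804205806516032)]
rails -21.05477715079605 -22.383164196122777 0.22620640485853463 0.22838084338829173
spacing 0.0772895908224298 centre [ 0.53501362 -0.16375513]
```

>>> apply_moves:
  increments: "10 0 0.02 0.0055 0 0 0;10 0 0.03 0.0083 0 0 0;10 0 0.04 0.011 0 0 0;10 0 0.04 0.011 0 0 0;10 0 0.04 0.011 0 0 0;10 0 0.04 0.011 0 0 0;10 0 0.04 0.011 0 0 0;10 0 0.035 0.01 0 0 0"

```text
clock: 23.75
tcp_pos: [0.5298, -0.0786, 0.2044]
orientation: [2.043, 0.336, -2.047]
contact_force: [0.4, -0.1, -6.4]
grip_width: 0.0131
```

>>> apply_moves:
  increments: "10 0 0.03 0.008 0.4 0 0;10 0 0.02 0.006 0.8 0 0;10 0 0.01 0.003 0.9 0 0;10 0 0 0 1 0 0;10 0 0 0 1 0 0;10 0 0 0 0.9 0 0;10 0 0 0 0.7 0 0;10 0 0 0 0.4 0 0"

```text
clock: 24.55
tcp_pos: [0.5306, -0.138, 0.2042]
orientation: [-1.995, 0.413, 1.999]
contact_force: [0.5, -0.3, -6.5]
grip_width: 0.0129
```

```bash
python3 - <<'E'
from h import *
state(); go((.5365,-.1622,.2),-113.3)
f=grab("wrist","wrist4")
c=np.array((.5365,-.1622));a=np.radians(-23.3);x=np.array((np.cos(a),np.sin(a)));n=np.array((-x[1],x[0]))
for s in (45,33,-33,-45):
  for u in (115,-115): print(s,u,np.round(project(f,[(*(c+u/1e3*x+s/1e3*n),.05)])[0]))
for s in (65,-65):
  for u in (120,-120): print("board",s,u,np.round(project(f,[(*(c+u/1e3*x+s/1e3*n),.012)])[0]))
E
```

```text
t 24.55 p [ 0.5306 -0.138   0.2042] x [-0.002  0.    -1.   ] y [-0.397 -0.918  0.   ] F [ 0.5 -0.3 -6.5] M [-0.01 -0.06 -0.  ] w 0.0129 q [ 0.38  0.34 -0.3   1.89  0.12  0.94 -1.95]
shift [ 0.0042  0.0198 -0.015 ] yaw -113.37 turn units -0.01
45 115 [285.   8.]
45 -115 [293. 289.]
33 115 [302.   8.]
33 -115 [306. 289.]
-33 115 [394.   8.]
-33 -115 [379. 289.]
-45 115 [411.   8.]
-45 -115 [392. 289.]
board 65 120 [265.  11.]
board 65 -120 [276. 273.]
board -65 120 [424.  11.]
board -65 -120 [404. 273.]
```

View pics/wrist4.png

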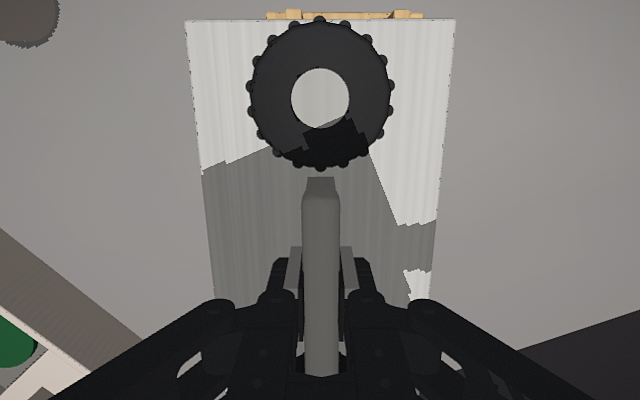

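The far end of the rack shows its board from (266,11) to (424,11), against a prediction of 265 to 424, so the rack pose is confirmed. I move above it and check how the cover sits in the hand.

```bash
python3 - <<'E'
from h import *
o,T=state(); f=grab("wrist")
p=plane(f,[(320,98)],.2089)[0]; c=plane(f,[(187,20),(455,20)],o["tcp_pos"][2]-.0293)
print(T.T@(p-o["tcp_pos"]), [T.T@(k-o["tcp_pos"]) for k in c])
E
```

```text
t 24.6 p [ 0.5306 -0.138   0.2043] x [-0.002  0.    -1.   ] y [-0.398 -0.917  0.   ] F [-0.1  1.5 -6.7] M [0.   0.03 0.03] w 0.0132 q [ 0.38  0.34 -0.3   1.89  0.12  0.94 -1.95]
[-0.00477081  0.00014598 -0.07308398] [array([ 0.02907603, -0.05303934, -0.10210356]), array([ 0.02912346,  0.05402824, -0.10201065])]
```

>>> apply_moves:
  increments: "10 0 0.008 -0.006 0 0 0;10 0 0.008 -0.006 0 0 0;10 0 0.004 -0.003 0 0 0;10 0.02 0 0 0 0 0;10 0.025 0 0 0 0 0;10 0.025 0 0 0 0 0;10 0.014 0 0 0 0 0;10 0 0 0 0 0 0"

```text
clock: 25.45
tcp_pos: [0.5359, -0.1628, 0.1193]
orientation: [-1.994, 0.411, 2.003]
contact_force: [-0.0, 0.5, -6.3]
grip_width: 0.0131
```

```bash
python3 - <<'E'
from h import *
state(); go((.5365,-.1622,.0873),-113.3)
f=grab("side"); im=f["color"]; cv2.imwrite("pics/side2.png",cv2.resize(im[90:220,310:460],None,fx=4,fy=4))
E
```

```text
t 25.45 p [ 0.5359 -0.1628  0.1193] x [-0.004  0.001 -1.   ] y [-0.394 -0.919  0.001] F [-0.   0.5 -6.3] M [0.02 0.05 0.01] w 0.0131 q [ 0.39  0.46 -0.27  1.93  0.17  0.78 -1.94]
shift [ 0.032  -0.0008 -0.0004] yaw -113.23 turn units 0.01
```

View pics/side2.png

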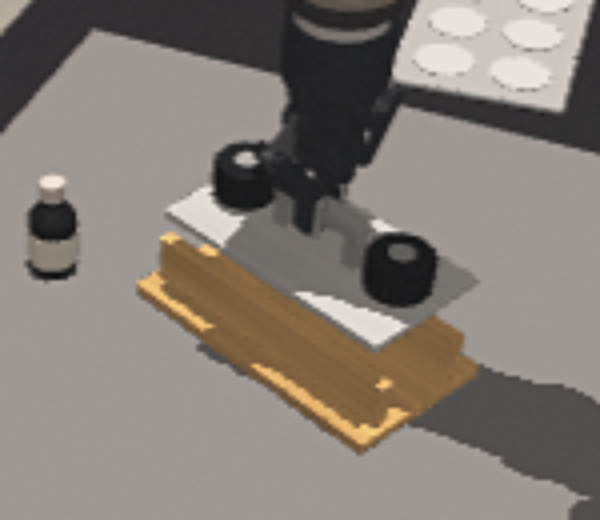

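The side view shows the cover level above the rack, knobs up and parallel to the rails. I lower it slowly.

>>> apply_moves:
  increments: "10 0.006 -0.001 -0.002 0 0 0;10 0.006 0 0 0 0 0;10 0.006 0 0 0 0 0;10 0.005 0 0 0 0 0;10 0.003 0 0 0 0 0;10 0.002 0 0 0 0 0;10 0.001 0 0 0 0 0;10 0 0 0 0 0 0"

```text
clock: 26.3
tcp_pos: [0.5396, -0.1625, 0.0923]
orientation: [-1.999, 0.411, 1.999]
contact_force: [-0.2, 0.2, -5.8]
grip_width: 0.0128
```

```bash
python3 - <<'E'
from h import *
state(); go((.5365,-.1622,.0873),-113.3)
E
```

```text
t 26.3 p [ 0.5396 -0.1625  0.0923] x [ 0. -0. -1.] y [-0.394 -0.919  0.   ] F [-0.2  0.2 -5.8] M [ 0.09 -0.06  0.02] w 0.0128 q [ 0.38  0.51 -0.26  1.94  0.19  0.72 -1.96]
shift [0.005  0.0009 0.0029] yaw -113.22 turn units 0.01
```

>>> apply_moves:
  increments: "10 0.001 0 0.001 0 0 0;10 0.001 0 0 0 0 0;10 0.001 0 0 0 0 0;10 0.0005 0 0 0 0 0;10 0.0005 0 0 0 0 0;10 0.0005 0 0 0 0 0;10 0.0005 0 0 0 0 0;10 0 0 0 0 0 0"

```text
clock: 27.1
tcp_pos: [0.5387, -0.1621, 0.0873]
orientation: [-1.999, 0.411, 1.999]
contact_force: [-0.5, -0.2, -5.2]
grip_width: 0.0131
```

```bash
python3 - <<'E'
from h import *
state(); go((.5365,-.1622,.0873),-113.3)
E
```

```text
t 27.1 p [ 0.5387 -0.1621  0.0873] x [ 0. -0. -1.] y [-0.394 -0.919 -0.   ] F [-0.5 -0.2 -5.2] M [-0.06 -0.03 -0.01] w 0.0131 q [ 0.38  0.51 -0.25  1.94  0.19  0.71 -1.96]
shift [0.     0.001  0.0019] yaw -113.21 turn units 0.01
```

>>> apply_moves:
  increments: "10 0.0005 0 0 0 0 0;10 0.0005 0 0 0 0 0;10 0.0005 0 0 0 0 0;10 0 0 0 0 0 0;10 0 0 0 0 0 0;10 0 0 0 0 0 0;10 0 0 0 0 0 0;10 0 0 0 0 0 0"

```text
clock: 27.9
tcp_pos: [0.5387, -0.1621, 0.0873]
orientation: [-1.999, 0.411, 1.998]
contact_force: [-6.6, 1.8, 10.5]
grip_width: 0.0127
```

```bash
python3 - <<'E'
from h import *
state()
E
```

```text
t 27.9 p [ 0.5387 -0.1621  0.0873] x [ 0.    -0.001 -1.   ] y [-0.394 -0.919  0.   ] F [-6.6  1.8 10.5] M [ 0.21  1.2  -0.06] w 0.0127 q [ 0.38  0.51 -0.25  1.94  0.19  0.71 -1.96]
```

The cover is seated at z = 0.0873 as expected. I ease the pressure off, release, and rise.

>>> apply_moves:
  increments: "10 -0.001 0 0 0 0 0;10 0 0 0 0 0 0;20 0 0 0 0 0 0;40 0 0 0 0 0 0;85 0 0 0 0 0 0;85 0 0 0 0 0 0;85 0 0 0 0 0 0;85 0 0 0 0 0 0"

```text
clock: 28.7
tcp_pos: [0.5387, -0.1621, 0.0868]
orientation: [-1.999, 0.411, 1.998]
contact_force: [-0.2, 0.3, -0.0]
grip_width: 0.085
```

>>> apply_moves:
  increments: "85 0 0 0 0 0 0;85 -0.01 0 0 0 0 0;85 -0.02 0 0 0 0 0;85 -0.03 0 0 0 0 0;85 -0.04 0 0 0 0 0;85 -0.04 0 0 0 0 0;85 0 0 0.04 0 0 0;85 0 0 0.04 0 0 0"

```text
clock: 29.5
tcp_pos: [0.4657, -0.1303, 0.2289]
orientation: [-2.002, 0.411, 1.994]
contact_force: [-0.6, 0.8, -0.2]
grip_width: 0.0853
```

```bash
python3 - <<'E'
from h import *
state()
f=grab("wrist","wrist5")
c=np.array((.5365,-.1622));a=np.radians(-23.3);x=np.array((np.cos(a),np.sin(a)));n=np.array((-x[1],x[0]))
def q(u,s,z): return np.round(project(f,[(*(c+u/1e3*x+s/1e3*n),z)])[0])
print("cover corners",[q(u,s,.058) for u in(105,-105) for s in (55,-55)])
print("knobs",q(75,0,.092),q(-75,0,.092)); print("board",[q(u,s,.012) for u in(120,-120) for s in (65,-65)])
E
```

```text
t 29.5 p [ 0.4657 -0.1303  0.2289] x [ 0.004 -0.001 -1.   ] y [-0.395 -0.919 -0.001] F [-0.6  0.8 -0.2] M [-0.04  0.07 -0.03] w 0.0853 q [ 0.43  0.2  -0.32  2.01  0.08  0.94 -1.91]
cover corners [array([246., -67.]), array([399., -67.]), array([261., 209.]), array([383., 209.])]
knobs [323. -35.] [322. 187.]
board [array([244., -65.]), array([401., -65.]), array([259., 208.]), array([385., 208.])]
```

View pics/wrist5.png

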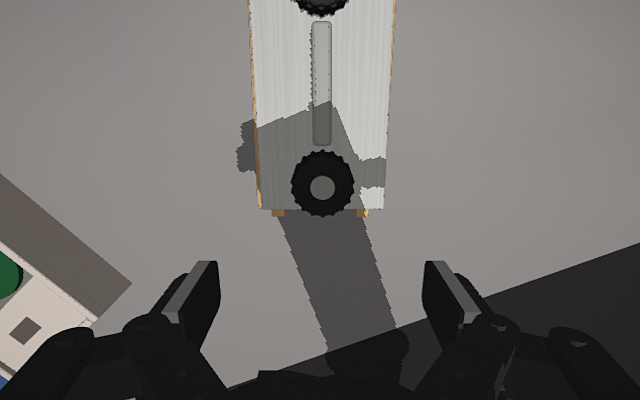

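The cover's near edge runs from (261,209) to (384,209) with its knob at (322,187), both on the prediction. The rails show evenly at 278 and 363, and the gripper is clear, so I hand in.

```bash
python3 -c "
from h import *
f=grab('top'); print(np.round(project(f,[(.5365,-.1622,.058)]))); state(); print(r.hand_in())"
```

```text
[[447. 233.]]
t 29.6 p [ 0.4605 -0.1289  0.227 ] x [-0.003 -0.    -1.   ] y [-0.393 -0.92   0.002] F [ 0.6  0.3 -0.5] M [-0.05 -0.03 -0.01] w 0.0852 q [ 0.43  0.2  -0.32  2.02  0.08  0.94 -1.91]
the job is handed in; nothing more can be done
None
```

The mould is open and the cover is lying handle up across the rack's two rails. I handed the job in at about 29.6 s, with the gripper open and touching nothing.

- **Screws:** I turned each one counter-clockwise in two grasps, by about 1.94 rad (near screw) and 2.16 rad (far screw). At the end the moment rose from about 0.1 to 1.45 and 1.13 Nm, which I took as the stops. I did not push further to confirm either one.
- **Lift:** The cover came straight up at about 6 N, which is its own weight, so nothing was forced.
- **Placing:** It touched down at the expected height, with a brief 10 N of downward pressure before I eased off and let go.
- **Last check:** The final wrist picture put the cover's near edge and knob within 1 px of the intended pose. It lies about 1–2 mm off the middle of the visible rail ends, which is within the calibration error. The far end of the cover was outside that picture, so I checked it only by the pose.
- **Cup, jar and bottle:** The arm stayed clear of them throughout, but I did not measure their positions again at the end.

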